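Light the inside of a drilled goose egg with the inspection lamp

ROBOT

A 6-joint arm with a two-finger parallel gripper is mounted at the origin on the work surface. World frame = base frame: x ahead of the robot, y to its left, z up, the work surface at z = 0. Lengths are in m, angles in rad, forces in N, time in s.
With the tool pointing down it reaches from about 0.225 to 0.875 m from the base axis. Payload 3.4 kg.
Tool frame: the origin (TCP) lies at the very end of the fingers, on their centre line; the grasp point (between the pads) lies 19 mm behind it (manip.hold_point_z is the distance from the TCP to the grasp point, in m); z points along the fingers, y is the line along which they close (so a half turn about z gives the same grasp; the last joint's range is limited). The gripper opens to 85 mm and grips with 20 to 120 N. Pads are 22 mm wide; open, the fingers measure 114 mm over their backs; the gripper's body (76 mm by 85 mm) begins 54 mm behind the grasp point. The pads swing forward as they close: fully open they stand 13 mm farther back than shut.
Start: joints at [1.015, 0.276, 1.505, -0, 1.361, -0.121], TCP at [0.242, 0.522, 0.231] pointing down, gripper open.
Joint ranges: [-2.89, 2.89], [-0.75, 2.08], [0.22, 2.7], [-1.18, 4.32], [0.11, 2.71], [-2.7, 2.7]. Speed limits (rad/s): [2.57, 2.57, 3.14, 3.14, 3.14, 3.14].

INTERFACE

Orientations are given as a unit quaternion [w, x, y, z].
In Python, from rig import readout, viewer, order, manip gives the robot as it stands. The module is installed in compiled form; this text tells all that it offers.
- The arm moves only by the tool send_rows, never from a script. Its arguments are lists of equal length, an entry for each row: "xyz": the shift along the world's x, y, z in m, a list of three; "delta_rot": the turn, a rotation vector about the world's x, y, z in degrees, a list of three. In form: {"xyz": [[tx, ty, tz], ...], "delta_rot": [[wx, wy, wz], ...]}. A call has 1 to 12 rows; each row shifts and turns the commanded pose from where the row before left it; what a row does not reach is not made up. A row lasts 1/10 s, in which the tool goes at most 50 mm and 8.59 degrees, less where a joint would pass 70% of its speed; a pose out of reach is approached as far as the arm can. A call with a gripper value outside its range is refused whole. "gripper" is the finger opening in m, from 0 to 0.0854, set as the call begins (left out, the last holds). The fingers move at their own pace and stop on an object; "force" is the grip in N (left out, the last holds). Time passes only in rows, so rows that do not move let the fingers close. It gives the time, the measured TCP pose, the force, the opening and the grip force at its end, in the units of the state.
- readout.get_state(): the state, without advancing time (a new reading comes with each control period).
- viewer.get_image(name): name is "scene" or "side" or "wrist"; returns a dict with "color" (420x560x3 uint8, red, green, blue), "depth" (420x560 float32, m along the optical axis (not along the pixel's ray), 0 where there is no reading), "K" (3x3 intrinsics, pixels), "camera_from_world" (4x4, takes a point from world to camera coordinates). Camera axes: x right, y up, looking along -z (the intrinsics and any distortion apply to the point x, -y, -z); pixel columns grow to the right and rows downward; lengths in m; the calibration is good to about 2 mm. A picture is of the moment at which its call begins.
- order.sign_off(): hands the job in; it is judged then, once.
The state is a dict: "clock": time; "qpos": joint angles; "qd": joint speeds; "effort": joint torques, N m; "position": TCP position; "ee_rot": TCP orientation; "contact_force": force on the tool from outside, world axes, zero at the start; "moment": the same for the moment, N m; "width": finger opening in m; "gripper_force": force on a finger pad.
Only numpy, scipy, OpenCV 4.12 (cv2) and the standard library are available. Lean on these libraries where they do the work, as an engineer would, in place of code of your own. Each camera call takes 0.05 s, during which the arm holds its last target. There are 200 camera calls.

TASK

Take the slim inspection lamp out of the tool stand, lower its stem upright through the brass guide bush of the egg clamp without touching the bush, the egg or the clamp, and stop when the lit tip is at the middle of the egg. Finish while still holding the lamp there, still, upright and centred in the bush, so that the shell glows evenly and cracks show. Leave the other tools and things on the bench where they are.

Things in the scene. Friction and masses are not known exactly. Their poses are not given: they have to be found in the camera images.
- lamp_grip (a point): Middle of the lamp's handle: the place to grip. The handle is a rigid black cylinder 24 mm across and 76 mm tall (brass band at its lower end, blue cap with a white button on top). This point is half-way up it: 38 mm below the lamp's top, 38 mm above its shoulder and 118 mm above its tip. z runs along the lamp, from the tip up to the cap.
- lamp_tip (a point): Lower end of the lamp's stem, on its axis: the lit (pale yellow) tip. The stem is a rigid steel rod 8 mm across and 80 mm long. z runs along the lamp, up to the handle.
- lamp_shoulder (a point): Where the stem meets the handle, on the lamp's axis, 80 mm above the tip. The handle (24 mm) is too wide for the bush. z runs along the lamp, up to the cap.
- bush_mouth (a point): Centre of the upper opening of the brass guide bush, 114 mm above the bench, z up. The bush is a plain round hole straight down, bore 22 mm across and 16 mm deep, flange 37 mm across, in the middle of the egg clamp's aluminium hold-down bar. Two studs with brass nuts stand 49 mm either side of it along this frame's y, tops 131 mm above the bench.
- egg_middle (a point): The middle of the hollow blown goose egg (ivory, 88 mm tall, 60 mm across) held in the clamp, straight below the bush: 54 mm below bush_mouth, 60 mm above the bench. The egg's top is open under the bush, at least as wide as the bush. z is up.
- egg_clamp: The egg clamp with the egg and the bush, fixed to the bench. Wooden foot 100 mm (x) by 130 mm (y); hold-down bar 50 mm wide in the middle, 124 mm long along y. Origin on the bench, straight under the bush; z up.
- tool_stand: Wooden tool stand fixed to the bench. Its board, 56 mm (x) by 216 mm (y), has its top 95 mm above the bench and three 14 mm holes in a row along y, at -68, 0 and +68 mm, one tool in each; a foot board 80 mm by 216 mm lies on the bench. Origin at the middle of its underside; z up.
- screwdriver: Screwdriver that stands in the tool stand, orange handle 26 mm across and 70 mm tall, top 165 mm above the bench; origin on its axis, 80 mm below the handle's lower end; z up along it. Leave it there.
- file: A needle file with a wooden handle (24 mm across, 66 mm tall, copper ring at its lower end) that stands in the tool stand, top 161 mm above the bench; origin 80 mm below the handle's lower end; z up along it. Leave it there.
- lamp: The whole inspection lamp, a loose, straight penlight of 0.06 to 0.13 kg, 156 mm long. Origin at the stem's tip, z along it, up to the cap. At the start it stands upright in one of the three holes of the tool stand, the stem hanging through the board, the handle's lower end resting on the board.
- egg_tray: Grey tray of brown hen's eggs, 144 mm by 236 mm, 64 mm tall, loose; origin at the middle of its underside. Leave it alone.
- hammer: Hammer with wooden handle, 260 mm long, 26 mm tall, lying loose along its own x; origin at its middle on the bench. Leave it alone.
- dish: Orange plastic dish, 110 mm across and 35 mm tall, loose; origin at the middle of its underside. Leave it alone.
- tin: Round green tin with a yellow lid, 103 mm across and 54 mm tall, loose; origin at the middle of its underside. Leave it alone.
- caliper: Slide caliper lying loose on the bench, 150 mm long (along its y), 12 mm tall; origin at its middle. Leave it alone.
Mind the look-alikes: they are no part of the job. What is shaped like the tool_stand but pink is not meant.

How it is judged:
By the outcome, as a careful person would: the job done as asked, in the order asked, and still so for the second after the job is handed in, while the arm keeps its last pose, push and grip.
It also fails if it takes over 48 s, if anything falls off the work surface, if the arm or the gripper's body presses on something with over 40 N, if the wrist force passes 120 N, or if a joint passes its speed limit or range.

## Working session

There is one attempt and no reset: what is moved stays moved. The work goes in short steps, Python scripts to look and compute and a tool call to move; the robot and the scene stay as the last step left them, time stands still between calls to the robot, and variables do not carry over. Pictures are saved under pics/ and viewed, at most 10 in all, crops included, and the job is handed in when it is done.

Besides the shell and the picture viewer there is one more tool, called after "Request:" as a command line: name --argument value ..., lists and objects as JSON in quotes. send_rows: Moves the arm, as the interface text tells. Its arguments: {"type":"object","properties":{"xyz":{"type":"array"},"delta_rot":{"type":"array"},"gripper":{"type":"number"},"force":{"type":"number"}},"required":["xyz","delta_rot"]}

```bash
mkdir -p pics; cat > h.py <<'E'
import numpy as np, cv2
from rig import readout, viewer, order, manip
def grab(n,tag):
    d=viewer.get_image(n); np.savez(f'pics/{tag}.npz',**{k:np.asarray(d[k]) for k in("color","depth","K","camera_from_world")})
    cv2.imwrite(f'pics/{tag}.png',d["color"][:,:,::-1]); return d
def load(tag): return np.load(f'pics/{tag}.npz')
def world(d,u,v,dep=None):
    dep=d["depth"][int(v),int(u)] if dep is None else dep
    K=d["K"]; x=(u-K[0,2])/K[0,0]*dep; y=(v-K[1,2])/K[1,1]*dep
    return (np.linalg.inv(d["camera_from_world"])@[x,-y,-dep,1])[:3]
def cloud(d):
    K=d["K"]; D=d["depth"]; v,u=np.mgrid[:D.shape[0],:D.shape[1]]
    P=np.stack([(u-K[0,2])/K[0,0]*D,-(v-K[1,2])/K[1,1]*D,-D,np.ones_like(D)],-1)
    return (P@np.linalg.inv(d["camera_from_world"]).T)[...,:3]
def onplane(d,u,v,z):
    M=np.linalg.inv(d["camera_from_world"]); c=M[:3,3]; p=world(d,u,v,1.0); r=p-c
    return c+r*(z-c[2])/r[2]
def pix(d,p):
    c=d["camera_from_world"]@[*p,1]; K=d["K"]; return K[0,0]*c[0]/-c[2]+K[0,2],K[1,1]*-c[1]/-c[2]+K[1,2]
E
python3 - <<'E'
from h import *
a=grab("scene","s0");b=grab("side","d0");grab("wrist","w0")
cv2.imwrite('pics/both.png',cv2.resize(np.vstack([a["color"],b["color"]])[:,:,::-1],None,fx=.71,fy=.71))
print(readout.get_state(),manip.hold_point_z)
E
```

```text
{'clock': 0.15, 'qpos': array([ 1.01502177e+00,  2.76470050e-01,  1.50582752e+00, -5.79458239e-06,
        1.36069664e+00, -1.20997827e-01]), 'qd': array([ 0.00063964, -0.00223418, -0.00496449, -0.00106014, -0.00062712,
       -0.00065288]), 'effort': array([ 1.38652591e-03, -4.17142761e+01, -2.46033955e+01, -3.37057854e-04,
        7.69745180e-03,  4.40960079e-06]), 'position': array([0.24199609, 0.52117311, 0.23063273]), 'ee_rot': array([-2.29961193e-04,  2.15679551e-01,  9.76463947e-01, -6.61977818e-04]), 'contact_force': array([ 0.64900033, -0.20887958, -0.11674965]), 'moment': array([0.04125062, 0.02253172, 0.00227224]), 'gripper_force': 0.0, 'width': 0.08509956263014956} 0.0187
```

View pics/s0.png

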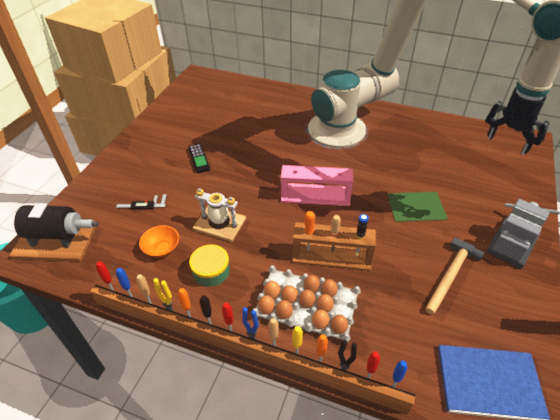

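View pics/d0.png

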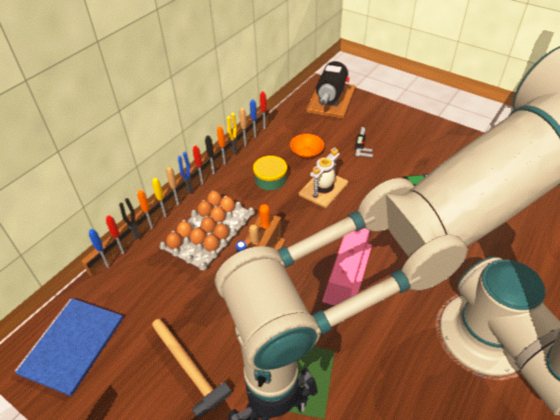

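The scene shows the wooden stand around (333,243), the clamp and bush at (217,199), and the pink decoy stand at (316,185). Lamp look-alikes:
- orange screwdriver (310,222)
- wooden file (336,225)
- blue rack handles (123,279), (250,320) and (400,371)

My choice is the black handle with the blue cap at (362,226). I'll check it in a crop and measure.

```bash
python3 - <<'E'
from h import *
d=load("s0"); im=d["color"][:,:,::-1]
cr=np.hstack([cv2.resize(im[195:275,285:385],None,fx=4,fy=4,interpolation=2),cv2.resize(im[175:255,175:275],None,fx=4,fy=4,interpolation=2)])
cv2.imwrite('pics/crop0.png',cr)
P=cloud(d)
Z=P[...,2]
for n,(u0,u1,v0,v1),(z0,z1) in [("lamp",(352,372,208,240),(.16,.19)),("file",(328,344,208,240),(.15,.17)),("scr",(302,320,206,240),(.155,.175)),("board",(285,385,220,255),(.09,.099)),("bushtop",(205,230,185,215),(.11,.12)),("bar",(190,250,180,230),(.095,.108)),("nuts",(190,250,180,230),(.126,.14))]:
    q=P[v0:v1,u0:u1].reshape(-1,3); q=q[(q[:,2]>z0)&(q[:,2]<z1)]
    print(n,len(q),q.mean(0).round(4) if len(q) else'',q.min(0).round(3) if len(q) else '',q.max(0).round(3) if len(q) else '')
for u,v in[(362,217),(362,230),(333,235),(217,199),(201,193),(236,203)]: print(u,v,world(d,u,v).round(4))
E
```

```text
lamp 67 [0.5656 0.2121 0.1679] [0.552 0.2   0.16 ] [0.577 0.224 0.173]
file 55 [0.5818 0.1463 0.1577] [0.572 0.137 0.151] [0.59  0.156 0.164]
scr 62 [0.597  0.0805 0.1622] [0.586 0.069 0.155] [0.606 0.091 0.168]
board 1118 [0.5824 0.1476 0.0947] [0.527 0.035 0.09 ] [0.629 0.255 0.099]
bushtop 133 [ 0.582  -0.1976  0.1127] [ 0.557 -0.233  0.11 ] [ 0.605 -0.154  0.12 ]
bar 123 [ 0.5881 -0.1932  0.1041] [ 0.562 -0.264  0.095] [ 0.607 -0.14   0.108]
nuts 16 [ 0.5803 -0.1954  0.1289] [ 0.575 -0.254  0.126] [ 0.584 -0.149  0.132]
362 217 [0.5661 0.2097 0.1732]
362 230 [0.5733 0.2163 0.1338]
333 235 [0.5841 0.1451 0.0972]
217 199 [ 0.5698 -0.202   0.0998]
201 193 [ 0.5822 -0.2432  0.1213]
236 203 [ 0.5729 -0.1404  0.108 ]
```

View pics/crop0.png

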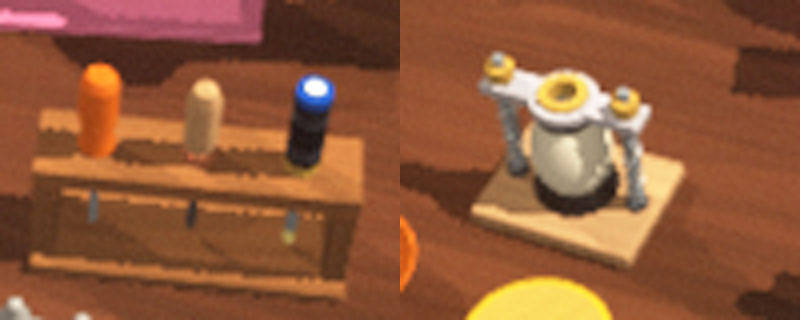

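The crop confirms it: the right-hand tool has a black handle, blue cap with white button, brass band and lit tip (its top at 362,217). The bush is at about (217,199). Top height of 0.171 and hole spacing of about 67 mm both fit. Next I go above the lamp with the fingers closing across the row, at heading about 13°.

Request:
send_rows --xyz '[[0.027,-0.0257,0.003],[0.027,-0.0257,0.003],[0.027,-0.0257,0.003],[0.027,-0.0257,0.003],[0.027,-0.0257,0.003],[0.027,-0.0257,0.003],[0.027,-0.0257,0.003],[0.027,-0.0257,0.003],[0.027,-0.0257,0.003],[0.027,-0.0257,0.003],[0.027,-0.0257,0.0],[0.027,-0.0257,0.0]]' --delta_rot '[[0,0,-4.3],[0,0,-4.3],[0,0,-4.3],[0,0,-4.3],[0,0,-4.3],[0,0,-4.3],[0,0,-4.3],[0,0,-4.3],[0,0,-4.3],[0,0,-4.3],[0,0,-4.3],[0,0,-4.3]]' --gripper 0.0854

```text
clock: 1.35
position: [0.5671, 0.2119, 0.2612]
ee_rot: [-0.0, 0.62, 0.784, -0.0]
contact_force: [0.1, 0.2, 0.6]
width: 0.0857
gripper_force: 0.0
```

Request:
send_rows --xyz '[[0,0,0],[0,0,0],[0,0,0]]' --delta_rot '[[0,0,0],[0,0,0],[0,0,0]]'

```text
clock: 1.65
position: [0.5654, 0.2136, 0.261]
ee_rot: [-0.001, 0.619, 0.785, -0.0]
contact_force: [0.2, 0.3, -0.2]
width: 0.0855
gripper_force: 0.0
```

```bash
python3 - <<'E'
from h import *
d=grab("wrist","w1"); P=cloud(d)
s=readout.get_state(); print(s["position"],s["ee_rot"],s["qpos"],s["contact_force"])
print(np.linalg.inv(d["camera_from_world"]).round(3))
print(pix(d,[.566,.213,.171]))
im=d["color"].copy(); cv2.imwrite('pics/w1b.png',cv2.resize(im[:,:,::-1],None,fx=1.4,fy=1.4))
E
```

```text
[0.56527959 0.21391562 0.26127051] [-3.78582460e-04  6.18641549e-01  7.85673269e-01 -7.69789248e-05] [2.46384580e-01 3.06546956e-01 1.38667772e+00 5.09056260e-04
 1.44895254e+00 9.55134292e-03] [ 0.01207314 -0.09689247 -0.16020984]
[[ 0.972 -0.226 -0.061  0.55 ]
 [ 0.234  0.937  0.261  0.281]
 [-0.001 -0.268  0.964  0.403]
 [ 0.     0.     0.     1.   ]]
(np.float64(285.6129062401251), np.float64(215.44838285110225))
```

View pics/w1b.png

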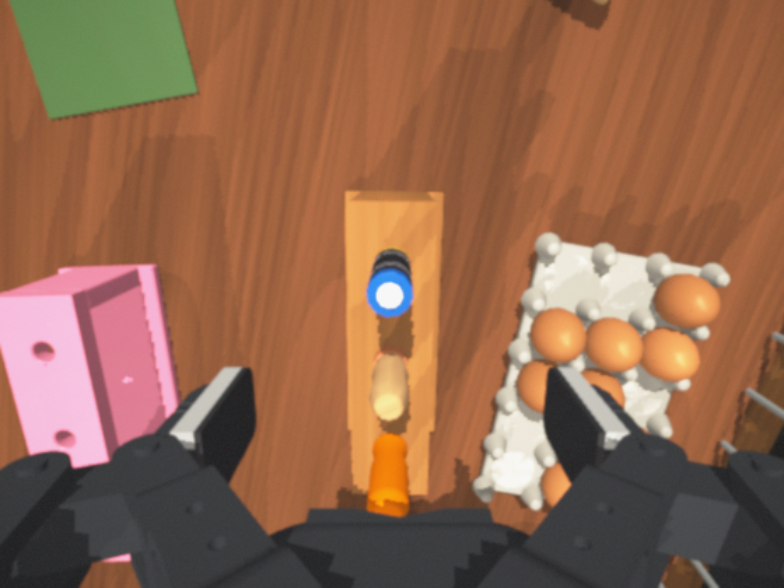

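The wrist view shows the lamp cap centred at (389,294) in the enlarged picture, (278,210) in the raw one. The stand is aligned with the picture columns, so the yaw is right, and the fingers straddle the row.

```bash
python3 - <<'E'
from h import *
d=load("w1"); P=cloud(d)
print("cap plane",onplane(d,277.8,210,.171), "depth pt",world(d,278,210))
im=d["color"].astype(int); m=(im[...,2]>150)&(im[...,0]<80); m[:150]=0;m[260:]=0
v,u=np.nonzero(m); print("blue",(u.min()+u.max())/2,(v.min()+v.max())/2, u.max()-u.min(), v.max()-v.min())
print(onplane(d,(u.min()+u.max())/2,(v.min()+v.max())/2,.170))
q=P[(P[...,2]>.168)&(P[...,2]<.175)]; print(q.mean(0),q.min(0),q.max(0))
b=P[(P[...,2]>.092)&(P[...,2]<.098)]; b=b[(abs(b[:,0]-.58)<.06)&(b[:,1]>.0)]; r=cv2.minAreaRect((b[:,:2]*1000).astype(np.float32)); print(r)
print("tcp pix",pix(d,readout.get_state()["position"]))
E
```

```text
cap plane [0.55978868 0.21557419 0.171     ] depth pt [0.55996022 0.21537834 0.17018989]
blue 278.0 208.0 30 32
[0.55963708 0.21673683 0.17      ]
[0.56029391 0.21540416 0.1691881 ] [0.54862207 0.20472483 0.16800424] [0.57169882 0.22603641 0.17192436]
((575.2646484375, 148.5595703125), (56.146827697753906, 216.19451904296875), 12.665797233581543)
tcp pix (np.float64(284.5852567861155), np.float64(271.56161132410955))
```

Request:
send_rows --xyz '[[-0.0051,0.0013,0],[0,0,-0.02],[0,0,-0.025],[0,0,-0.025],[0,0,-0.025],[0,0,-0.02],[0,0,-0.016],[0,0,-0.01],[0,0,-0.006],[0,0,0],[0,0,0]]' --delta_rot '[[0,0,-0.9],[0,0,0],[0,0,0],[0,0,0],[0,0,0],[0,0,0],[0,0,0],[0,0,0],[0,0,0],[0,0,0],[0,0,0]]'

```text
clock: 2.8
position: [0.5615, 0.2148, 0.1151]
ee_rot: [0.0, 0.625, 0.78, 0.001]
contact_force: [0.7, 0.6, 0.7]
width: 0.0848
gripper_force: 0.0
```

Request:
send_rows --xyz '[[0,0,0],[0,0,0],[0,0,0],[0,0,0],[0,0,0],[0,0,0],[0,0,0],[0,0,0],[0,0,0],[0,0,0]]' --delta_rot '[[0,0,0],[0,0,0],[0,0,0],[0,0,0],[0,0,0],[0,0,0],[0,0,0],[0,0,0],[0,0,0],[0,0,0]]' --gripper 0.015 --force 40

```text
clock: 3.8
position: [0.5612, 0.2144, 0.1146]
ee_rot: [0.0, 0.625, 0.78, 0.0]
contact_force: [0.1, -1.0, 3.2]
width: 0.023
gripper_force: 39.3
```

Request:
send_rows --xyz '[[0,0,0.006],[0,0,0.01],[0,0,0.012],[0,0,0.015],[0,0,0.018],[0,0,0.02],[0,0,0.025],[0,0,0.025],[0,0,0.02],[0,0,0.016],[0,0,0.01],[0,0,0.005]]' --delta_rot '[[0,0,0],[0,0,0],[0,0,0],[0,0,0],[0,0,0],[0,0,0],[0,0,0],[0,0,0],[0,0,0],[0,0,0],[0,0,0],[0,0,0]]'

```text
clock: 5.0
position: [0.5615, 0.2145, 0.2979]
ee_rot: [0.001, 0.625, 0.78, 0.001]
contact_force: [0.1, 1.0, -0.7]
width: 0.0228
gripper_force: 39.2
```

Request:
send_rows --xyz '[[0,0,0],[0,0,0],[0,0,0],[0,0,0]]' --delta_rot '[[0,0,0],[0,0,0],[0,0,0],[0,0,0]]'

```text
clock: 5.4
position: [0.5608, 0.2144, 0.2955]
ee_rot: [-0.0, 0.625, 0.78, -0.001]
contact_force: [-0.9, -0.5, -1.6]
width: 0.0232
gripper_force: 39.2
```

```bash
python3 - <<'E'
from h import *
a=grab("scene","s1");b=grab("wrist","w2");grab("side","d1")
s=readout.get_state(); print(s["position"],s["ee_rot"],s["contact_force"],s["moment"],s["width"])
p=s["position"]; g=p+[0,0,.0187]
print("expected tip pix",pix(a,g-[0,0,.118]),"top",pix(a,g+[0,0,.038]),"wrist tip",pix(b,g-[0,0,.118]))
u,v=map(int,pix(a,g-[0,0,.05]))
L=cv2.resize(a["color"][v-35:v+35,u-35:u+35],(490,490),interpolation=2); 
R=cv2.resize(b["color"][100:380,140:420],(490,490),interpolation=2); print(u-35,v-35)
cv2.imwrite('pics/c1.png',cv2.resize(np.hstack([L,R])[:,:,::-1],(800,400)))
E
```

```text
[0.56102392 0.21438292 0.29593548] [-1.84793051e-04  6.25321534e-01  7.80367140e-01 -2.69091813e-04] [-0.33194023 -0.15199844 -0.20971284] [-0.01102406  0.01414934 -0.03579607] 0.023056654025337745
expected tip pix (np.float64(365.45610644465165), np.float64(209.67277785442107)) top (np.float64(374.3055706578326), np.float64(161.51059887000778)) wrist tip (np.float64(285.24419434660405), np.float64(210.79082122232114))
334 154
```

View pics/c1.png

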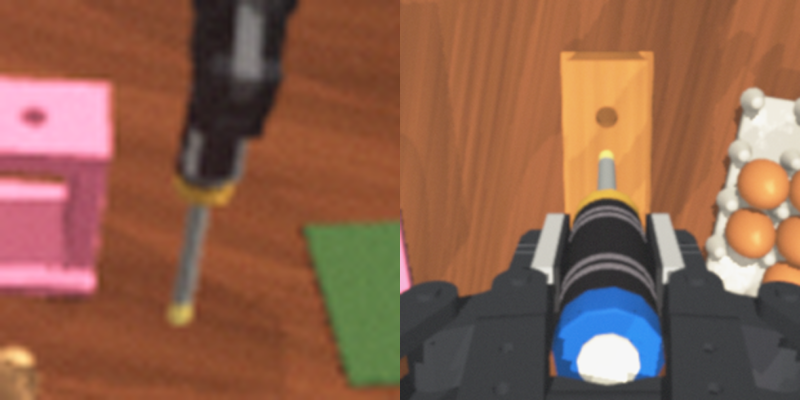

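The scene crop shows the lamp hanging straight, with its tip at about (365.5,209.6) against (365.5,209.7) expected. So the grip height and uprightness are right. In the wrist view the tip is at about (283.5,208), free of the stand. Next I carry it at this height (tip about 0.197) to above the bush.

Request:
send_rows --xyz '[[0,-0.015,0],[0.002,-0.025,0],[0.002,-0.035,0],[0.002,-0.042,0],[0.002,-0.045,0],[0.002,-0.045,0],[0.002,-0.045,0],[0.002,-0.045,0],[0.002,-0.042,0],[0.002,-0.035,0],[0.002,-0.024,0],[0,-0.013,0]]' --delta_rot '[[0,0,0],[0,0,0],[0,0,0],[0,0,0],[0,0,0],[0,0,0],[0,0,0],[0,0,0],[0,0,0],[0,0,0],[0,0,0],[0,0,0]]'

```text
clock: 6.75
position: [0.5805, -0.1999, 0.296]
ee_rot: [0.0, 0.626, 0.779, -0.001]
contact_force: [0.3, 0.5, -0.1]
width: 0.0229
gripper_force: 39.2
```

Request:
send_rows --xyz '[[0,0,0],[0,0,0],[0,0,0],[0,0,0],[0,0,0]]' --delta_rot '[[0,0,0],[0,0,0],[0,0,0],[0,0,0],[0,0,0]]'

```text
clock: 7.25
position: [0.5812, -0.1955, 0.2966]
ee_rot: [0.0, 0.625, 0.781, 0.0]
contact_force: [0.1, 0.2, -1.1]
width: 0.0231
gripper_force: 39.2
```

```bash
python3 - <<'E'
from h import *
a=grab("scene","s2");b=grab("wrist","w3");grab("side","d2")
s=readout.get_state(); p=s["position"];print(p,s["ee_rot"],s["contact_force"],s["width"])
g=p+[0,0,.0187]; print("wrist exp tip",pix(b,g-[0,0,.118]), "scene exp tip",pix(a,g-[0,0,.118]))
print(b["K"].round(1).tolist())
u,v=map(int,pix(b,g-[0,0,.118])); u0,v0=u-70,v-110; print("wrist crop",u0,v0,"x5.71")
u1,v1=[int(t)-20 for t in pix(a,[p[0],p[1],.15])]; print("scene crop",u1,v1,"x10")
R=cv2.resize(b["color"][v0:v0+140,u0:u0+140],(560,560),interpolation=2)
cv2.imwrite('pics/c2.png',R[:,:,::-1])
E
```

```text
[ 0.58122536 -0.19602352  0.29645424] [1.31499993e-04 6.24990413e-01 7.80632412e-01 6.38778896e-05] [ 0.05633789 -0.11629337 -0.63646922] 0.02281709059054167
wrist exp tip (np.float64(284.7763390469879), np.float64(211.08970000080615)) scene exp tip (np.float64(213.00355257734134), np.float64(176.6963863608447))
[[346.3, 0.0, 285.0], [0.0, 346.3, 207.8], [0.0, 0.0, 1.0]]
wrist crop 214 101 x5.71
scene crop 195 169 x10
```

View pics/c2.png

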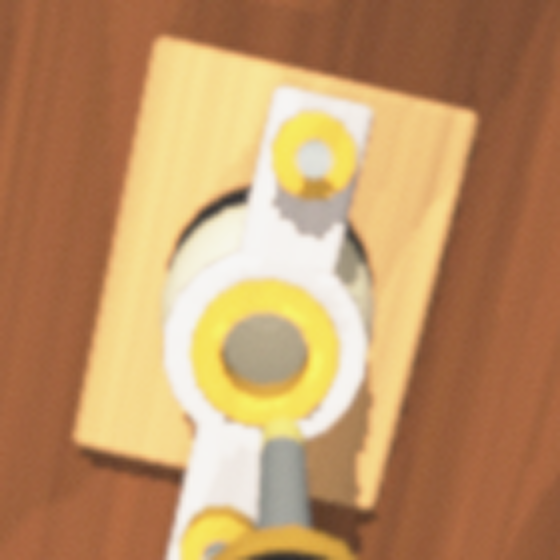

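The wrist crop (×4) shows the bush flange centred at (265,352), raw (279.9,188.6). The tip is at (283,425), raw about (284.5,207), against 284.8 expected in u. Next I work out the correction.

```bash
python3 - <<'E'
from h import *
b=load("w3"); a=load("s2"); s=readout.get_state()["position"]
print("wrist",onplane(b,279.9,188.6,.114),"scene0",onplane(load("s0"),215.6,198.1,.114))
im=b["color"].astype(int)
m=((im[...,0]>180)&(im[...,1]>140)&(im[...,2]<100)).astype(np.uint8); m[:168]=0;m[207:]=0;m[:,:255]=0;m[:,305:]=0
c=max(cv2.findContours(m,0,1)[0],key=cv2.contourArea); e=cv2.fitEllipse(cv2.convexHull(c)); print("ellipse",e, onplane(b,*e[0],.114))
P=cloud(b); q=P[(P[...,2]>.110)&(P[...,2]<.118)&(P[...,1]<-.1)]; print("depth flange",len(q),q.mean(0),q.min(0),q.max(0))
n=P[130:160,280:305].reshape(-1,3); n=n[(n[:,2]>.125)&(n[:,2]<.14)]; print("nut",n.mean(0))
# tip as seen
t=[s[0],s[1],s[2]+.0187-.118]; print("tip",t, "tip by wrist", onplane(b,284.5,208,t[2]))
E
```

```text
wrist [ 0.57697225 -0.19863495  0.114     ] scene0 [ 0.58013337 -0.19947308  0.114     ]
ellipse ((279.83270263671875, 189.0301971435547), (34.145347595214844, 34.384674072265625), 69.31636810302734) [ 0.577      -0.19906014  0.114     ]
depth flange 1055 [ 0.63281829 -0.21617653  0.11278225] [ 0.55535173 -0.33272128  0.11000951] [ 0.90729834 -0.13869589  0.11796165]
nut [ 0.57796406 -0.1502472   0.12971708]
tip [np.float64(0.5812253622551717), np.float64(-0.19602352020991307), np.float64(0.19715424060720022)] tip by wrist [ 0.58052194 -0.19380024  0.19715424]
```

Bush by the wrist camera: (0.577,-0.199). By the scene camera: (0.580,-0.1995). The nut is 49 mm away, which fits. I correct by (-3.8,-3) mm and come down to just above the mouth for a second look.

Request:
send_rows --xyz '[[-0.002,-0.0015,0],[-0.0018,-0.0015,0],[0,0,-0.01],[0,0,-0.014],[0,0,-0.014],[0,0,-0.012],[0,0,-0.01],[0,0,-0.004],[0,0,0],[0,0,0],[0,0,0],[0,0,0]]' --delta_rot '[[0,0,0],[0,0,0],[0,0,0],[0,0,0],[0,0,0],[0,0,0],[0,0,0],[0,0,0],[0,0,0],[0,0,0],[0,0,0],[0,0,0]]'

```text
clock: 8.6
position: [0.5776, -0.1997, 0.233]
ee_rot: [0.001, 0.625, 0.78, 0.0]
contact_force: [-0.0, -0.8, -0.8]
width: 0.0231
gripper_force: 39.2
```

```bash
python3 - <<'E'
from h import *
a=grab("scene","s3");b=grab("wrist","w4");d=grab("side","d3")
s=readout.get_state(); p=s["position"];print(p,s["ee_rot"],s["contact_force"],s["width"])
t=p+[0,0,.0187-.118]; print("tip",t)
tiles=[]
for n,c in(("wrist",b),("scene",a),("side",d)):
    u,v=pix(c,t); r=25 if n=="wrist" else 18; h={"wrist":30,"scene":18,"side":18}[n]
    u0,v0=int(u)-h,int(v)-h; k=390/(2*h); print(n,"tip exp",u,v,"crop",u0,v0,k,"in crop",(u-u0)*k,(v-v0)*k,"mouth center at tip xy",[(x-y)*k for x,y in zip(pix(c,[t[0],t[1],.114]),(u0,v0))], "mouth .577,-.199",[(x-y)*k for x,y in zip(pix(c,[.577,-.199,.114]),(u0,v0))])
    tiles.append(cv2.resize(c["color"][v0:v0+2*h,u0:u0+2*h],(390,390),interpolation=2))
cv2.imwrite('pics/c3.png',np.hstack(tiles[:2])[:,:,::-1]); cv2.imwrite('pics/c3side.png',tiles[2][:,:,::-1])
E
```

```text
[ 0.57744075 -0.19959777  0.23265831] [3.18969144e-04 6.25302901e-01 7.80382066e-01 1.05287054e-04] [-0.7438536   0.49353694 -1.5901864 ] 0.022864367705895776
tip [ 0.57744075 -0.19959777  0.13335831]
wrist tip exp 284.6199347210884 210.3564394854322 crop 254 180 6.5 in crop 199.0295756870745 197.31685665530924 mouth center at tip xy [np.float64(199.10699331429853), np.float64(152.68663642161425)] mouth .577,-.199 [np.float64(196.59815197172682), np.float64(147.1979387953729)]
scene tip exp 215.1890146066944 192.53052459120354 crop 197 174 10.833333333333334 in crop 197.04765823918933 200.74734973803842 mouth center at tip xy [np.float64(205.66600009601748), np.float64(254.0806773458852)] mouth .577,-.199 [np.float64(208.49005016437633), np.float64(253.5090805233902)]
side tip exp 324.27216181994856 156.17478682227522 crop 306 138 10.833333333333334 in crop 197.94841971610947 196.8935239079816 mouth center at tip xy [np.float64(194.67105333303527), np.float64(251.5889556580204)] mouth .577,-.199 [np.float64(194.91207928729906), np.float64(253.4322640903913)]
```

View pics/c3.png

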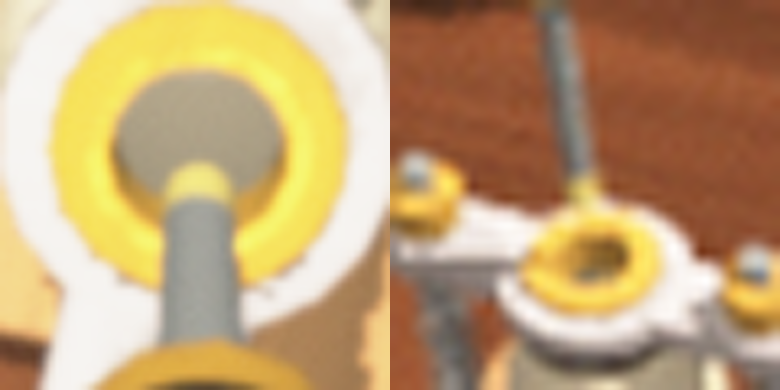

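The ×6.5 wrist tile shows the bore centred at (200,148), where (199,153) is expected straight below the tip. The tip itself is seen where it is expected. In the scene tile the tip is just above the bush and in line with it. What remains is about (+0.2,+0.6) mm, against 7 mm of clearance. I correct that and lower by 73.4 mm.

Request:
send_rows --xyz '[[0.0002,0.0006,0],[0,0,-0.005],[0,0,-0.008],[0,0,-0.008],[0,0,-0.008],[0,0,-0.008],[0,0,-0.008],[0,0,-0.008],[0,0,-0.008],[0,0,-0.007],[0,0,-0.004],[0,0,-0.0014]]' --delta_rot '[[0,0,0],[0,0,0],[0,0,0],[0,0,0],[0,0,0],[0,0,0],[0,0,0],[0,0,0],[0,0,0],[0,0,0],[0,0,0],[0,0,0]]'

```text
clock: 9.95
position: [0.5773, -0.1989, 0.1583]
ee_rot: [-0.0, 0.625, 0.78, -0.0]
contact_force: [0.1, -0.0, -1.2]
width: 0.0228
gripper_force: 39.2
```

Request:
send_rows --xyz '[[0,0,0],[0,0,0],[0,0,0],[0,0,0],[0,0,0]]' --delta_rot '[[0,0,0],[0,0,0],[0,0,0],[0,0,0],[0,0,0]]'

```text
clock: 10.45
position: [0.5776, -0.199, 0.1592]
ee_rot: [0.0, 0.625, 0.78, 0.0]
contact_force: [0.4, 0.1, -1.4]
width: 0.023
gripper_force: 39.2
```

```bash
python3 - <<'E'
from h import *
b=grab("wrist","w5");a=grab("scene","s4"); S=[readout.get_state()]
for i in range(6): viewer.get_image("side"); S.append(readout.get_state())
p=np.mean([s["position"] for s in S],0); print(p,np.std([s["position"] for s in S],0),S[-1]["ee_rot"],np.mean([s["contact_force"] for s in S],0),S[-1]["width"],S[-1]["clock"])
h=30; tiles=[]
for n,c in(("wrist",b),("scene",a)):
    u,v=pix(c,[p[0],p[1],.114]); u0,v0=int(u)-h,int(v)-h; k=6.5
    print(n,"mouth exp",(u-u0)*k,(v-v0)*k,"shoulder exp",[(x-y)*k for x,y in zip(pix(c,[p[0],p[1],p[2]+.0187-.038]),(u0,v0))])
    tiles.append(cv2.resize(c["color"][v0:v0+2*h,u0:u0+2*h],(390,390),interpolation=2))
cv2.imwrite('pics/c4.png',np.hstack(tiles)[:,:,::-1])
E
```

```text
[ 0.57753835 -0.19898167  0.15896649] [1.39375923e-05 1.64068503e-05 3.95108114e-05] [2.16709974e-05 6.25309563e-01 7.80376800e-01 2.84742312e-05] [-0.15418869 -0.42073598 -0.71617379] 0.023287041086015408 10.85
wrist mouth exp 199.4835630951224 199.31344544012677 shoulder exp [np.float64(199.21813609184127), np.float64(315.2789883730654)]
scene mouth exp 196.08161113173793 198.44070164714822 shoulder exp [np.float64(189.2168873244128), np.float64(155.8576260827851)]
```

View pics/c4.png

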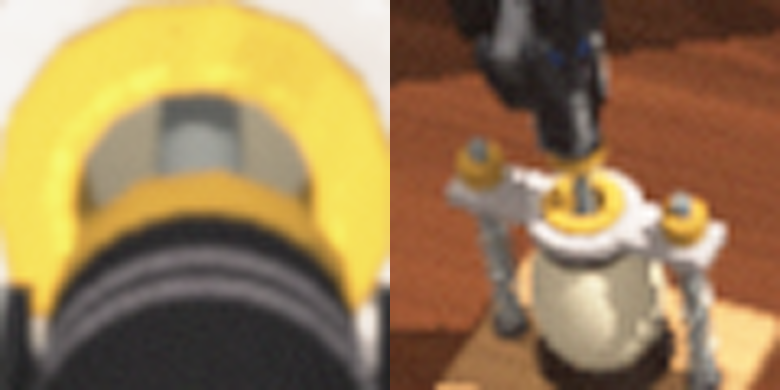

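The stem is centred in the bore to within about 1 mm: bore centre (197,206), stem at x≈202, expected mouth (199,199). The scene tile shows the lamp upright in the bush with its shoulder clear of it. The TCP is steady at z=0.159, so the tip is at 0.060, and there is no contact force. Handing in.

```bash
python3 -c "
from rig import order; print(order.sign_off())"
```

```text
the job is handed in; nothing more can be done
None
```

The job is handed in, with no verdict returned: the gripper is holding the lamp still and upright in the bush, centred to about 1 mm, with the lit tip 60 mm above the bench at the egg's middle and no contact force showing beyond sensor noise.

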